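Book in a boot-locker key with the desk scanner

ROBOT

A 6-joint arm with a two-finger parallel gripper is mounted at the origin on the work surface. World frame = base frame: x ahead of the robot, y to its left, z up, the work surface at z = 0. Lengths are in mm, angles in rad, forces in N, time in s.
With the tool pointing down it reaches from about 275 to 825 mm from the base axis. Payload 5.2 kg.
Tool frame: the origin (TCP) lies at the very end of the fingers, on their centre line; the grasp point (between the pads) lies 19 mm behind it; z points along the fingers, y is the line along which they close (so a half turn about z gives the same grasp; the last joint's range is limited). The gripper opens to 93 mm and grips with 3 to 60 N. Pads are 15 mm wide; open, the fingers measure 128 mm over their backs; the gripper's body (75 mm by 188 mm) begins 65 mm behind the grasp point.
Start: joints at [-1.417, 0.259, 1.535, -0, 1.348, -0.203], TCP at [192.123, -515.358, 218.653] pointing down, gripper open.
Joint ranges: [-3.14, 3.14], [-0.91, 2.08], [0.19, 2.58], [-1.22, 4.36], [0.22, 2.71], [-3.12, 3.12]. Speed limits (rad/s): [2.57, 2.57, 3.14, 3.14, 3.14, 3.14].

INTERFACE

Orientations are given as [roll, pitch, yaw] about the fixed x, y, z axes, in that order (R = Rz(yaw) Ry(pitch) Rx(roll)).
In Python, from bench import robot gives the robot as it stands. The module is installed in compiled form; this text tells all that it offers. Calls block until the motion is done:
- robot.move_ptp(position, orientation): joint-space move of the TCP to a pose.
- robot.move_linear(position, ori=None, speed=150, f_stop=None): straight line of the TCP; ori=None keeps the orientation; speed is the mean speed in mm/s. With f_stop (N) it stops when the force on the tool has changed by that much, and returns True; else False.
- robot.move_j(angles): joint-space move.
- robot.move_gripper(opening): opening from 0.0 (shut) to 1.0 (fully open); the grip force is fixed at half the most; returns when the fingers have stopped.
- robot.sleep(seconds).
- robot.inverse_kinematics(position, orientation): joint angles nearest the present ones, or None.
- robot.get_image(name): name is "side" or "top"; returns a dict with "img" (420x560x3 uint8, blue, green, red), "fovy" (degrees; the focal length in pixels is half the picture's height over the tangent of half this angle, whatever the lens; pixels are square), "cx", "cy" (the principal point, pixels), "k1" (the pictures are not rectified: a ray, as slopes to the right and down, at radius r is drawn at 1 + k1 r^2 times it, then the intrinsics apply), "eye" and "orientation" of the camera in the world. Camera axes: x right, y down, z forward; pixel columns grow to the right and rows downward; lengths in mm; the calibration is good to about 2 mm. A picture is of the moment at which its call begins. There is no depth.
A pose or a line that the arm cannot do raises robot.MotionError and nothing moves.
- robot.hand_in(): hands the job in; it is judged then, once.
Readings, each from a call of its own:
- robot.current_t(): time.
- robot.current_qpos(): joint angles.
- robot.current_joint_vel(): joint speeds.
- robot.current_joint_efforts(): joint torques, N m.
- robot.current_tcp_pos(): TCP position.
- robot.current_eef_rot(): TCP orientation.
- robot.current_contact_force(): force on the tool from outside, world axes, zero at the start.
- robot.current_ft_torque(): the same for the moment, N m.
- robot.current_gripper_width(): opening from 0.0 (shut) to 1.0 (fully open).
- robot.current_finger_force(): force on a finger pad.
Only numpy, scipy, OpenCV 4.12 (cv2) and the standard library are available. Lean on these libraries where they do the work, as an engineer would, in place of code of your own. Each camera call takes 0.05 s, during which the arm holds its last target. There are 200 camera calls.

TASK

Book in the returned boot-locker key, the tall one of the three wooden keys in the rack: stand it on the wooden reading rest, leaning back with its barcode label facing the scanner, and let go of it. Then work the scanner's two-stage trigger by squeezing it against its grip: take it up to the wall of its first stage and hold it there for about a second (aiming light), squeeze on fully home and hold for about a second (reading), and let it spring right back, without your squeeze pushing the scanner off its aim on its springy neck in either hold. Leave the key on the rest and everything else on the counter where it is.

Things in the scene. Friction and masses are not known exactly. Their poses are not given: they have to be found in the camera images.
- key_mid (a point): Centre of the tall wooden key: a plain wooden plate 10 mm thick (its x), 45 mm wide (its y) and 100 mm tall (its z, up), about 40 g, standing upright in one of the rack's three slots (any of them) with its lowest 22 mm in the slot. It stands 24 mm higher than the two short keys. Its barcode label is on its -x face and faces the robot's side in the rack.
- label (a point): Centre of the tall key's white paper barcode label (34 x 24 mm), on its -x face, 12 mm above its centre. Same axes as the key.
- key_b_mid (a point): Centre of a short wooden key (10 x 45 x 76 mm, like the tall one otherwise) that stays in the rack.
- key_c_mid (a point): Centre of the other short wooden key (10 x 45 x 76 mm) that stays in the rack.
- rack: Fixed wooden block 52 mm (x) by 206 mm (y) by 34 mm high with three slots in a row along y, 64 mm apart (centre slot in the middle), each 12.5 x 48 mm and 22 mm deep. Origin: centre of its underside.
- rest: Fixed wooden reading rest (a small lectern). Its ledge is about 68 mm above the counter, 80 mm wide and 14 mm deep, between a front lip 8 mm high and a back board 80 mm wide that rises 50 mm above the ledge and leans back 15 degrees. Origin: under the ledge, on the counter; x points to the back, away from the scanner.
- seat_mid (a point): Where the tall key's centre is when it stands properly on the rest. Axes as the key's should be there: x into the back board, z up along it (leaning 15 degrees), so that the label (-x) faces the scanner. Seen from this point the ledge is 50 mm down (-z), the back board's face at x = +5 mm and the lip's inner face at x = -9 mm.
- scanner_mid (a point): Grey pistol-type barcode scanner, clamped by its head in a desk stand, tipped on its side, grip sloping 40 degrees down towards the robot. Axes: x the way it looks (level, to the rest), y down along the grip, z out of the side that looks up and towards the robot (40 degrees from vertical). Origin: middle of the head (x -45 to +62, y -32 to +32, z -32 to +32 mm). The grip goes on to y = 122 mm.
- grip_back (a point): Middle of the back face (backstrap) of the scanner's grip, level with the trigger's finger bulge; axes as the scanner's. The released trigger's front is 42 to 48 mm along +x from here (its set differs from scanner to scanner; the travels do not). Here the grip is 28 mm thick (z), from y = +19 mm on 38 mm deep (x -4 to +34 mm). The head, 25 mm up the grip, stands 32 mm out in z and bars a straight-down gripper: come in along -z.
- trigger_first (a joint): First stage (take-up) of the scanner's two-stage trigger, a black blade with a rounded bulge (14 mm across, 17 mm thick) for the finger, hinged 24 mm higher beside the head: 0 released, 0.15 rad at the wall. At the bulge it takes 3 N to start and 5 N to reach the wall, 3.6 mm in. There it stands still, as a wall to be felt, until the squeeze passes 8 N. It springs back by itself.
- trigger_second (a joint): Second stage of the same trigger, on the same hinge pin: 0 until the squeeze at the bulge passes 8 N, then up to 0.17 rad at its stop (fully home, 7.5 mm in altogether), where 11 N hold it. It springs back by itself.
- neck (a joint): Tilt of the stand's springy neck, which carries the whole scanner: 0 when on its aim, + when the grip is pushed backwards (its -x), - when pushed forwards. It tilts about 0.0075 rad (0.6 mm at the trigger) per newton and springs back. Fingers that squeeze trigger and backstrap with equal force do not tilt it; a finger on the trigger alone, or fingers closing off-centre, do.
- slipper_l: Green vinyl slipper, about 260 x 86 x 60 mm, lying on the counter; stays.
- slipper_r: Its fellow; stays.
- bell: Steel counter bell, 80 mm across, 60 mm high; stays.
- pump_bottle: Ivory pump bottle, 68 mm across, 177 mm high; stays.
- ledger: Dark blue bound ledger lying flat, 140 x 200 x 14 mm; stays.
- pen: Black pen, 120 mm long, lying on the counter; stays.
Mind the look-alikes: they are no part of the job. Leave any red or turquoise look-alike of the part that bears key_mid alone.

How it is judged:
By the outcome, as a careful person would: the job done as asked, in the order asked, and still so for the second after the job is handed in, with the robot touching nothing.
It also fails if it takes over 64 s, if anything falls off the work surface, if the arm or the gripper's body presses on something with over 40 N, if the wrist force passes 120 N, or if a joint passes its speed limit or range.

## Working session

There is one attempt and no reset: what is moved stays moved. The work goes in short steps, each a Python script; the robot and the scene stay as the last script left them, time stands still between calls to the robot, and variables do not carry over. Pictures are saved under pics/ and viewed, at most 10 in all, crops included, and the job is handed in when it is done.

```bash
mkdir -p pics
cat > h.py <<'E'
import numpy as np, cv2
from scipy.spatial.transform import Rotation as Ro
from bench import robot
def grab(n,fn=None):
    d=robot.get_image(n)
    if fn: cv2.imwrite('pics/'+fn,d['img'])
    np.save('pics/%s.npy'%n,d,allow_pickle=True)
    return d
def ld(n): return np.load('pics/%s.npy'%n,allow_pickle=True).item()
def Rm(d):
    o=np.array(d['orientation'],float)
    return o if o.shape==(3,3) else Ro.from_euler('xyz',o).as_matrix()
def K(d):
    f=d['img'].shape[0]/2/np.tan(np.radians(d['fovy'])/2)
    return np.array([[f,0,d['cx']],[0,f,d['cy']],[0,0,1.]]),np.array([d['k1'],0,0,0,0.])
def ray(d,p):
    k,c=K(d); u=cv2.undistortPointsIter(np.array([[p]],float),k,c,None,None,(3,100,1e-12))[0,0]
    v=Rm(d)@np.array([u[0],u[1],1]); return np.array(d['eye'],float),v/np.linalg.norm(v)
def onz(d,p,z):
    e,v=ray(d,p); return e+v*(z-e[2])/v[2]
def tri(d1,p1,d2,p2):
    e1,v1=ray(d1,p1);e2,v2=ray(d2,p2)
    s=np.linalg.lstsq(np.c_[v1,-v2],e2-e1,rcond=None)[0]
    a=e1+s[0]*v1;b=e2+s[1]*v2
    return (a+b)/2,np.linalg.norm(a-b)
def proj(d,X):
    R=Rm(d);k,c=K(d)
    return cv2.projectPoints(((np.atleast_2d(X)-np.array(d['eye']))@R).reshape(-1,1,3),np.zeros(3),np.zeros(3),k,c)[0][:,0]
E
python3 - <<'E'
from h import *
for n in('side','top'):
    d=grab(n,n+'0.png'); print(n,{k:v for k,v in d.items() if k!='img'})
print(robot.current_t(),robot.current_eef_rot())
E
```

```text
side {'fovy': 46.583578962357784, 'cx': 279.416341868726, 'cy': 205.15424140008602, 'k1': -0.1294792070562515, 'eye': array([-96.8553602 , 934.76422474, 827.37500861]), 'orientation': array([-2.10373927, -0.0121335 , -2.56809532])}
top {'fovy': 45.18029887025046, 'cx': 287.2217720860048, 'cy': 206.643165638895, 'k1': -0.1830516704889297, 'eye': array([ 247.42556231,  -80.49867733, 1659.64332288]), 'orientation': array([-2.95581942,  0.02282188, -1.59933032])}
0.1 [-3.14002559e+00 -2.77370076e-04  3.56814335e-01]
```

View pics/side0.png

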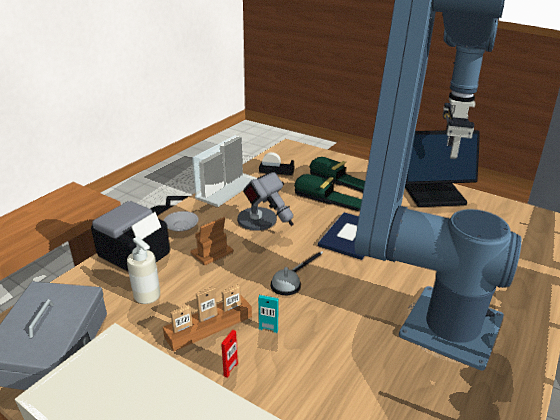

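View pics/top0.png

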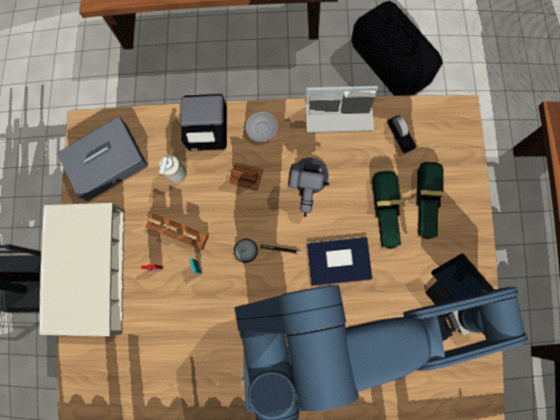

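The side view shows the rack at about (210,318). Three wooden keys stand in it at (182,320), (207,304) and (232,297), with a red look-alike at (230,353) and a turquoise one at (268,312). The rest is at (212,243) and the scanner at (268,200). The top view shows the rack at (177,230), rest (246,177) and scanner (308,183). I'll enlarge both.

Run:
```python
from h import *
s=ld('side')['img'];t=ld('top')['img']
a=cv2.resize(s[165:345,155:315],None,fx=5,fy=5,interpolation=cv2.INTER_CUBIC)
cv2.imwrite('pics/c1.png',a[550:900,:500]) 
b=cv2.resize(s[165:270,185:305],(800,700)[0:2],interpolation=cv2.INTER_CUBIC)
# combined: left rack side, right rest+scanner side
L=cv2.resize(s[280:345,155:255],(800,520),interpolation=cv2.INTER_CUBIC)
cv2.imwrite('pics/c1.png',L)
cv2.imwrite('pics/c2.png',cv2.resize(s[168:268,185:305],(720,600),interpolation=cv2.INTER_CUBIC))
cv2.imwrite('pics/c3.png',cv2.resize(t[150:250,140:335],(800,410),interpolation=cv2.INTER_CUBIC))
```

```text
(no output)
```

View pics/c1.png

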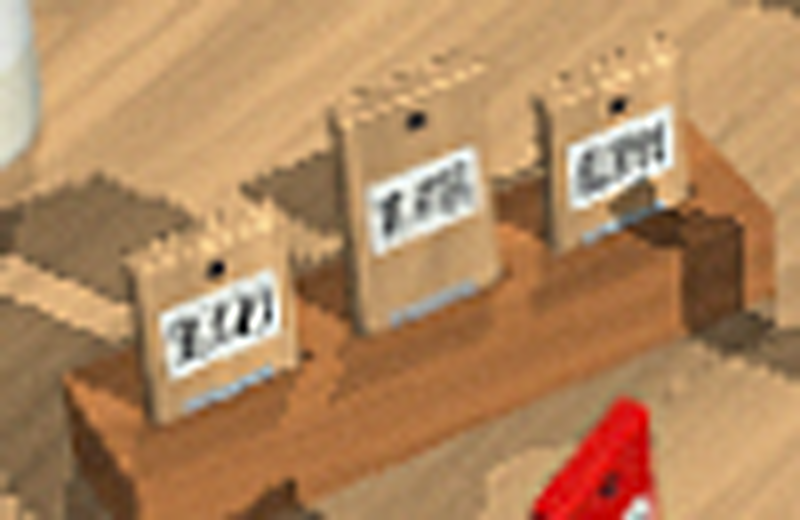

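View pics/c2.png

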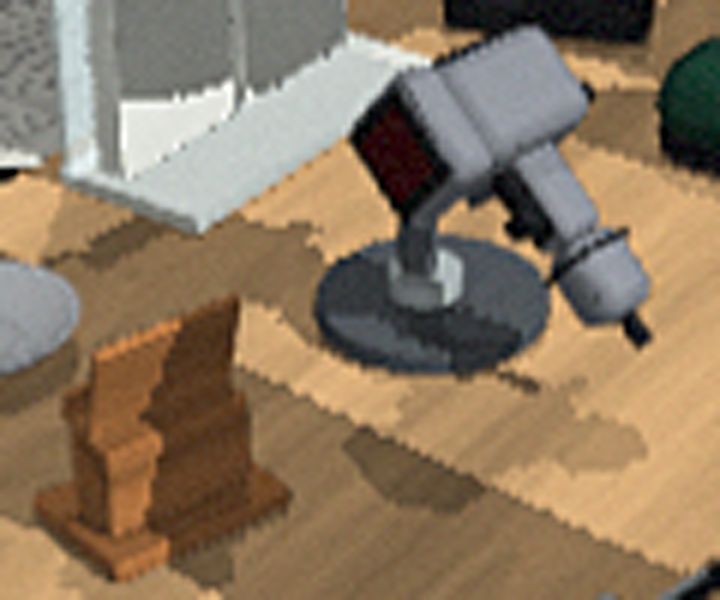

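View pics/c3.png

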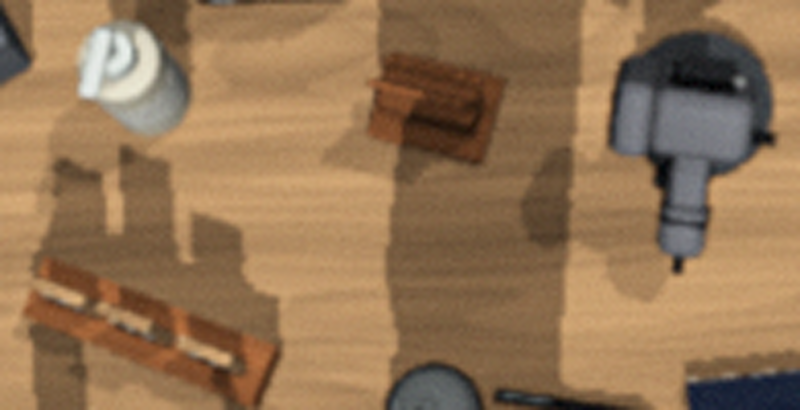

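In crop c1 the candidate keys are left (182,320), middle (207,304) and right (232,297). The middle one shows about 215 px above the rack against 160 and 150 px for the others, and its label sits high, so the middle key is the tall one. The red and turquoise ones stand on the counter and stay out of it. The rest's orientation is unclear, so I'll enlarge it in both views.

Run:
```python
from h import *
s=ld('side')['img'];t=ld('top')['img']
def rz(a,f): 
    a=cv2.resize(a,None,fx=f,fy=f,interpolation=cv2.INTER_CUBIC); return cv2.convertScaleAbs(a,alpha=1.5,beta=15)
c=np.zeros((600,800,3),np.uint8)
a=rz(s[212:270,190:238],8); c[:a.shape[0],:a.shape[1]]=a   # side rest x8 at 0,0
b=rz(t[160:195,225:270],8); c[:b.shape[0],390:390+b.shape[1]]=b  # top rest x8 at 390,0
g=rz(t[152:218,285:330],4.5);h,w=g.shape[:2]; c[300:300+h,390:390+w]=g #top scanner 4.5
cv2.imwrite('pics/c4.png',c)
S=ld('side');T=ld('top')
# rough: base-plinth corners on z~6 from top
for p in [(235,162),(263,168),(258,189),(230,183)]: print('top base',onz(T,p,6).round())
c2=lambda u,v:(185+u/6,168+v/6)
for p in [(40,500),(120,578),(290,495)]: print('side base',onz(S,c2(*p),6).round())
```

```text
top base [720. 122.   6.]
top base [695.  27.   6.]
top base [623.  45.   6.]
top base [647. 140.   6.]
side base [717. 118.   6.]
side base [646. 144.   6.]
side base [621.  48.   6.]
```

View pics/c4.png

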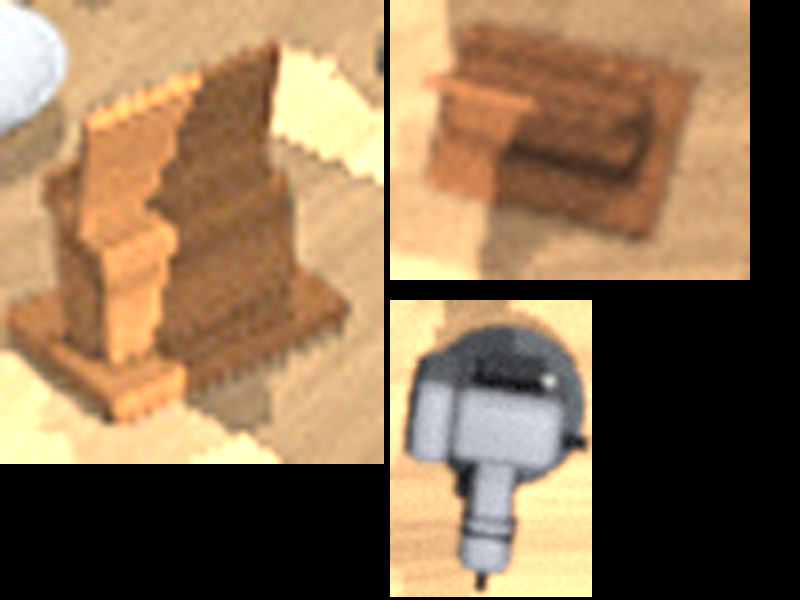

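Run:
```python
from h import *
S=ld('side');T=ld('top')
ps=lambda u,v:(190+(u+.5)/8-.5,212+(v+.5)/8-.5)
pt=lambda u,v:(225+(u-390+.5)/8-.5,160+(v+.5)/8-.5)
for n,a,b in [('boardtopL',(85,125),(430,80)),('boardtopR',(277,45),(650,100)),('lipL',(100,240),(440,150)),('lipR',(290,170),(635,180))]:
    print(n,[x.round(1) for x in tri(S,ps(*a),T,pt(*b))])
for z in (70,120,125): print(z,'side top L,R',onz(S,ps(85,125),z).round(),onz(S,ps(277,45),z).round(),'lip',onz(S,ps(100,240),z).round(),onz(S,ps(290,170),z).round(),'sup',onz(S,ps(45,180),z).round())
pg=lambda u,v:(285+(u-390)/4.5,152+(v-300)/4.5)
for n,p,z in [('nose L',(410,420),200),('head R',(560,425),200),('grip end',(485,570),120)]: print(n,onz(T,pg(*p),z).round())
```

```text
boardtopL [array([666.3, 127.2, 111.6]), np.float64(1.9)]
boardtopR [array([656.1,  39.5, 101.8]), np.float64(1.0)]
lipL [array([652.5, 131.7,  71. ]), np.float64(12.9)]
lipR [array([637.4,  51.6,  61.5]), np.float64(8.2)]
70 side top L,R [712.  80.  70.] [689.   0.  70.] lip [661. 132.  70.] [634.  62.  70.] sup [700. 115.  70.]
120 side top L,R [658. 137. 120.] [637.  62. 120.] lip [611. 185. 120.] [585. 120. 120.] sup [648. 169. 120.]
125 side top L,R [653. 143. 125.] [632.  68. 125.] lip [606. 190. 125.] [581. 126. 125.] sup [642. 174. 125.]
nose L [607. -64. 200.]
head R [ 600. -163.  200.]
grip end [ 519. -112.  120.]
```

Run:
```python
from h import *
S=ld('side');T=ld('top')
O=np.array([671,84.])
for name,ang in [('away from scanner(+y)',75.5),('-> +x',-14.5),('-> -x',165.5)]:
    a=np.radians(ang);x=np.array([np.cos(a),np.sin(a)]);y=np.array([-x[1],x[0]])
    P=lambda u,v,z:np.r_[O+u*x+v*y,z]
    pts=[P(20,40,117),P(20,-40,117),P(7,40,68),P(7,-40,68),P(-10,40,76),P(-10,-40,76)]
    print(name);print(' side panel',((proj(S,pts)-[190,212])*8).round().tolist());print(' top panel',((proj(T,pts)-[225,160])*8+[390,0]).round().tolist())
print(proj(S,[[192,-515,218.]]),proj(T,[[192,-515,218.]]))
```

```text
away from scanner(+y)
 side panel [[176.0, 117.0], [41.0, 22.0], [216.0, 223.0], [82.0, 127.0], [255.0, 185.0], [120.0, 91.0]]
 top panel [[458.0, 141.0], [507.0, -49.0], [504.0, 176.0], [551.0, -9.0], [543.0, 181.0], [590.0, -6.0]]
-> +x
 side panel [[25.0, 66.0], [215.0, -15.0], [58.0, 201.0], [244.0, 117.0], [84.0, 203.0], [272.0, 118.0]]
 top panel [[447.0, -12.0], [641.0, 29.0], [454.0, 51.0], [643.0, 91.0], [442.0, 85.0], [632.0, 126.0]]
-> -x
 side panel [[284.0, 30.0], [93.0, 114.0], [268.0, 133.0], [81.0, 218.0], [238.0, 95.0], [51.0, 178.0]]
 top panel [[617.0, 124.0], [422.0, 82.0], [635.0, 124.0], [446.0, 83.0], [644.0, 79.0], [454.0, 39.0]]
[[451.07193657 151.45191744]] [[451.3843396  314.04659615]]
```

Run:
```python
from h import *
S=ld('side');T=ld('top')
ps=lambda u,v:(155+(u+.5)/8-.5,280+(v+.5)/8-.5)
# label blobs (white), side view: centroid; label centre on tall key z=34-22+50+12=74; short: 34-22+38+? 
t=S['img'][280:345,155:255].astype(int)
for n,a,b,z in [('left',(130,262),(275,208),88),('tall',(335,115),(487,60),112),('right',(540,100),(680,42),88)]:
    A=onz(S,ps(*a),z);B=onz(S,ps(*b),z); print(n,A.round(1),B.round(1),'w',np.linalg.norm(A-B).round(1),'mid',((A+B)/2).round(1))
print('tall label ctr z74', onz(S,ps(425,200),74).round(1))
pt=lambda u,v:(140+(u+.5)*195/800-.5,150+(v+.5)*100/410-.5)
for n,a,b,z in [('left',(35,285),(85,303),88),('tall',(108,310),(152,330),112),('right',(180,342),(232,362),88)]:
    A=onz(T,pt(*a),z);B=onz(T,pt(*b),z); print('top',n,'w',np.linalg.norm(A-B).round(1),'mid',((A+B)/2).round(1))
# rack from top by colour: rack top corners
hsv=cv2.cvtColor(T['img'],cv2.COLOR_BGR2HSV)
m=((hsv[...,0]<14)&(hsv[...,1]>120)&(hsv[...,2]>60)).astype(np.uint8)
m[:205]=0;m[255:]=0;m[:,:140]=0;m[:,215:]=0
m=cv2.morphologyEx(m,cv2.MORPH_CLOSE,np.ones((5,5)))
c=max(cv2.findContours(m,0,2)[0],key=cv2.contourArea)
r=cv2.minAreaRect(c);print(r); bx=cv2.boxPoints(r)
for z in(0,34): print(z,[onz(T,p,z)[:2].round(1).tolist() for p in bx])
```

```text
left [522.4 397.2  88. ] [504.2 358.2  88. ] w 43.0 mid [513.3 377.7  88. ]
tall [496.3 338.9 112. ] [476.4 296.9 112. ] w 46.5 mid [486.3 317.9 112. ]
right [471.8 280.7  88. ] [453.9 237.5  88. ] w 46.8 mid [462.8 259.1  88. ]
tall label ctr z74 [482.6 320.6  74. ]
top left w 43.6 mid [509.8 375.6  88. ]
top tall w 38.5 mid [484.  312.9 112. ]
top right w 44.3 mid [460.9 258.6  88. ]
((177.09588623046875, 229.41098022460938), (62.265892028808594, 22.47190284729004), 20.556045532226562)
0 [[499.2, 436.6], [571.0, 410.3], [490.0, 208.3], [420.0, 235.2]]
34 [[494.0, 426.0], [564.3, 400.2], [485.0, 202.4], [416.5, 228.7]]
```

The tall key's centre is the average of the side and top estimates, about (489,316), with rack yaw about -23°. The slot spacing comes out at 129/2 mm against 64, which agrees. I'll pick the key, gripping across its thickness near the top, and take unshadowed pictures of the rest on the way.

Run:
```python
from h import *
yaw=np.radians(67); o=[np.pi,0,yaw]
T=ld('top'); print('red',onz(T,(150,267),40).round(),'turq',onz(T,(196,266),40).round())
robot.move_ptp([380,60,320],[np.pi,0,0.9])
for n in('side','top'): grab(n,n+'1.png')
import shutil
robot.move_gripper(0.5)
robot.move_ptp([489,316,200],o)
print(robot.current_t(),robot.current_qpos())
grab('side','side2.png');grab('top','top2.png')
s1=cv2.imread('pics/side1.png');t1=cv2.imread('pics/top1.png');s2=cv2.imread('pics/side2.png');t2=cv2.imread('pics/top2.png')
def rz(a,w,h): return cv2.convertScaleAbs(cv2.resize(a,(w,h),interpolation=cv2.INTER_CUBIC),alpha=1.2)
c=np.zeros((600,800,3),np.uint8)
c[:320,:400]=rz(s1[210:274,180:260],400,320); c[:320,400:]=rz(t1[160:192,228:268],400,320)
c[320:,:400]=rz(s2[255:325,160:260],400,280); c[320:,400:]=rz(t2[185:255,130:230],400,280)
cv2.imwrite('pics/c5.png',c)
```

```text
red [367. 402.  40.] turq [367. 248.  40.]
4.45 [ 3.81159141e-01  3.27640381e-01  1.48410715e+00 -6.36349117e-04
  1.32904265e+00  7.83407025e-01]
```

View pics/c5.png

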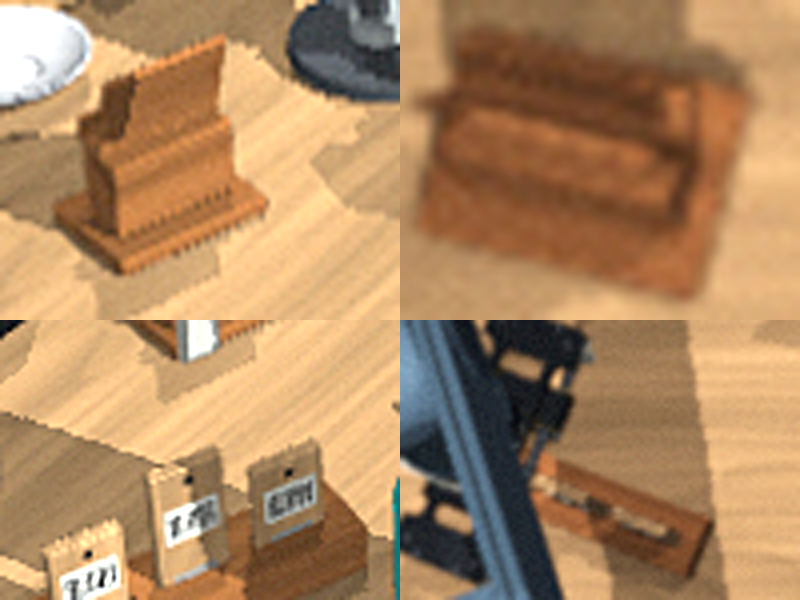

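Run:
```python
from h import *
s1=cv2.imread('pics/side1.png');t1=cv2.imread('pics/top1.png')
def rz(a,f):
    a=cv2.resize(a,None,fx=f,fy=f,interpolation=cv2.INTER_LANCZOS4).astype(np.float32)
    lo,hi=np.percentile(a,1),np.percentile(a,80); return np.clip((a-lo)/(hi-lo)*255,0,255).astype(np.uint8)
c=np.zeros((560,800,3),np.uint8)
a=rz(s1[214:266,188:236],8)[:, :384]; c[:a.shape[0],:384]=a
b=rz(t1[160:194,228:260],12); c[:408,400:784]=b
cv2.imwrite('pics/c6.png',c)
k,_=K(ld('top'))
g=cv2.cvtColor(t1,cv2.COLOR_BGR2GRAY)
T=ld('top');xp=np.array([.968,-.25]);yp=np.array([.25,.968])
for z in (70,):
  out=[]
  for u in range(580,676,3):
    P=[np.r_[xp*u+yp*(v+ 671*.25+84*.968),z] for v in range(-25,20,3)]
    q=proj(T,P).astype(np.float32); out.append((u,int(cv2.remap(t1,q[None,:,0],q[None,:,1],1)[0].mean(0)[2])))
  print(z,out)
```

```text
70 [(580, 131), (583, 126), (586, 125), (589, 125), (592, 123), (595, 114), (598, 104), (601, 100), (604, 108), (607, 124), (610, 125), (613, 124), (616, 129), (619, 140), (622, 130), (625, 96), (628, 89), (631, 93), (634, 86), (637, 78), (640, 82), (643, 92), (646, 94), (649, 99), (652, 108), (655, 116), (658, 121), (661, 123), (664, 123), (667, 123), (670, 123), (673, 124)]
```

View pics/c6.png

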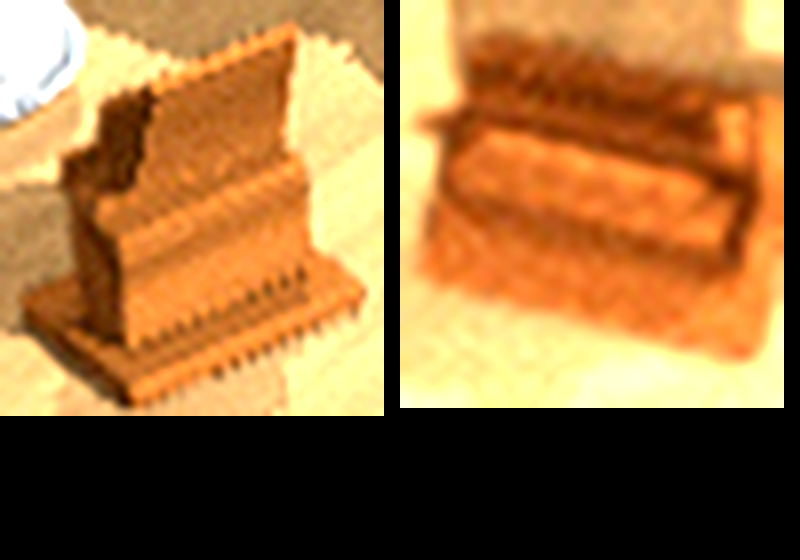

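Enlarged, the side and top views agree. The rest's plinth is 98 mm along y' = (0.25,0.97) and 75 mm deep. The board overhangs towards the robot: its top edge is at x'≈610 and its darker back face is towards us. A step sits behind it, and the ledge and lip are on the far (+x) side, with the lip's end corner at side px (196,233). So the key's label must end up facing about +x. Now I'll pick the key.

Run:
```python
from h import *
o=[np.pi,0,np.radians(67)]
st=robot.move_linear([489,316,72],o,speed=90,f_stop=6); print('stop',st,robot.current_tcp_pos())
robot.move_gripper(0.0)
print('w',robot.current_gripper_width()*93,robot.current_finger_force(),robot.current_contact_force())
robot.move_linear([489,316,180],speed=90)
print('w',robot.current_gripper_width()*93,robot.current_contact_force(),robot.current_t())
for z in (72,): pass
for yaw in (67+188.5,67-171.5):
  y=np.radians(yaw)
  R=Ro.from_rotvec(np.radians(15)*np.array([-.25,-.968,0]))*Ro.from_euler('xyz',[np.pi,0,y])
  print(yaw,R.as_matrix()[:,1:].round(2).tolist(),robot.inverse_kinematics([670,80,140],R.as_euler('xyz')))
grab('side','side3.png');grab('top','top3.png')
```

```text
stop False [489.43608761 316.20238797  72.6332746 ]
w 10.014378293775508 29.987525045871735 [-3.37135532  0.86482183  1.54200949]
w 9.734262349277449 [ 0.51586555 -0.32640179 -0.13457891] 8.1583
255.5 [[-0.94, 0.25], [0.24, -0.06], [-0.26, -0.97]] [-0.01223068  0.39803619  1.56912836 -0.07746925  0.92134643 -2.86173585]
-104.5 [[-0.94, 0.25], [0.24, -0.06], [-0.26, -0.97]] [-0.01223068  0.39803619  1.56912836 -0.07746925  0.92134643 -2.86173585]
```

```bash
cat >> h.py <<'E'
xp=np.array([.968,-.25]);yp=np.array([.25,.968])
RP=Ro.from_rotvec(np.radians(15)*np.array([-.25,-.968,0]))*Ro.from_euler('xyz',[np.pi,0,np.radians(255.5)])
OP=RP.as_euler('xyz')
def W(u,v,z): return np.r_[xp*u+yp*v,z]
E
python3 - <<'E'
from h import *
robot.move_linear([489,316,260],speed=150)
robot.move_ptp(W(632,248.6,260),OP)
robot.move_linear(W(632,248.6,165),OP,speed=120,f_stop=5)
s=robot.move_linear(W(632,248.6,143),OP,speed=40,f_stop=4); print('down',s,robot.current_tcp_pos())
f0=robot.current_contact_force()
s=robot.move_linear(W(598,248.6,143),OP,speed=20,f_stop=4); p=robot.current_tcp_pos()
print('board',s,p,'u',p[:2]@xp,'v',p[:2]@yp,f0,robot.current_contact_force(),robot.current_t())
grab('side','side4.png');grab('top','top4.png')
E
```

```text
down False [673.97383563  82.63090461 142.89006579]
board True [654.52629534  87.72924155 143.15105269] u 611.6491434981311 v 248.55347965039948 [ 0.12316135 -0.51240649 -0.20460545] [1.74145755 0.20411772 1.38809017] 14.6917
```

Contact with the board came at u=611.6, against 613.4 predicted, so the rest model holds. Next I back off slightly and lower the key along the board.

Run:
```python
from h import *
u,z=611.65,143.1; v=248.6
u+=1.5*.966; z+=1.5*.259
robot.move_linear(W(u,v,z),OP,speed=20)
d=25
s=robot.move_linear(W(u+d*.259,v,z-d*.966),OP,speed=20,f_stop=4); p=robot.current_tcp_pos()
print('ledge',s,p,'u',p[:2]@xp,robot.current_contact_force())
grab('side','side5.png');grab('top','top5.png')
# seat against the board
u,z=p[:2]@xp,p[2]
s=robot.move_linear(W(u-4*.966,v,z-4*.259+.6),OP,speed=12,f_stop=3);q=robot.current_tcp_pos()
print('back',s,q,'u',q[:2]@xp,robot.current_contact_force(),robot.current_t())
```

```text
ledge True [660.07311074  86.19415779 126.01644752] u 617.4022317454805 [-1.60302952 -0.26260368  4.3760715 ]
back True [659.16182295  86.40329167 125.81428952] u 616.4678217004895 [-0.23489039  0.10596346  4.20982683] 16.2417
```

Run:
```python
from h import *
robot.move_gripper(0.4)
p=np.array(robot.current_tcp_pos()); tz=RP.as_matrix()[:,2]
robot.move_linear(p-70*tz,OP,speed=120)
robot.move_ptp([430,-20,330],[np.pi,0,0.3])
print(robot.current_t(),robot.current_qpos())
for n in('side','top'): grab(n,n+'6.png')
s=cv2.imread('pics/side6.png');t=cv2.imread('pics/top6.png')
def rz(a,f): return cv2.convertScaleAbs(cv2.resize(a,None,fx=f,fy=f,interpolation=cv2.INTER_LANCZOS4),alpha=1.2)
c=np.zeros((600,800,3),np.uint8)
def put(a,x,y): h=min(a.shape[0],600-y);w=min(a.shape[1],800-x); c[y:y+h,x:x+w]=a[:h,:w]
put(rz(s[200:262,188:238],5),0,0)      # key on rest side 5x
put(rz(t[155:195,222:270],5),0,320)    # top 5x
put(rz(s[165:240,235:305],8),250,0)        # scanner side 8x @ (250,0)
put(rz(t[150:220,284:332],6),0+250,0) if False else None
cv2.imwrite('pics/c7.png',c)
cv2.imwrite('pics/c8.png',rz(t[150:222,284:334],8)[:600])
```

```text
20.8167 [-3.06715774e-01 -1.86684730e-02  1.58726719e+00  5.72189131e-05
  1.57318319e+00  9.63694157e-01]
```

View pics/c7.png

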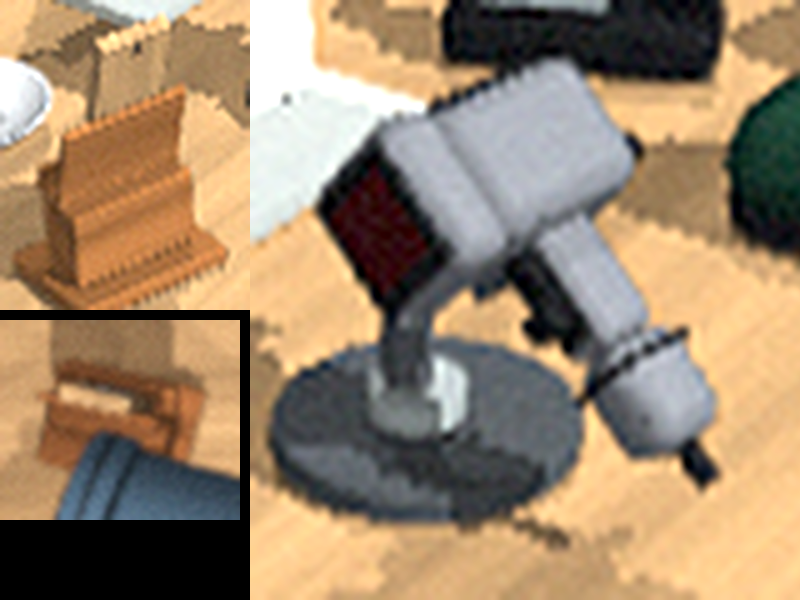

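View pics/c8.png

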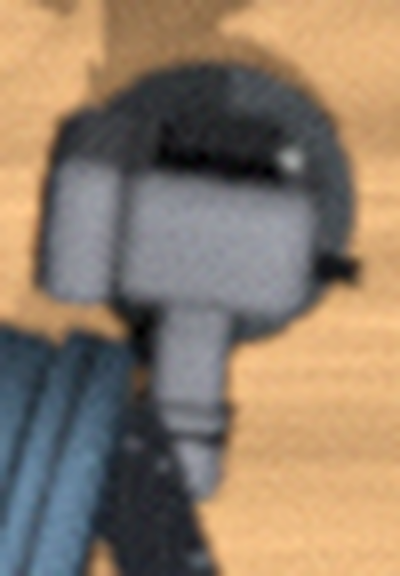

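The key stands on the rest, leaning on the far side of the board and roughly centred (side px (213,217)). The scanner's nose and window corners and head face are clear in both views. The grip's z-face edges in the top crop run at columns 158 and 228, with rows 320–400. I'll work out the scanner's pose from these.

Run:
```python
from h import *
S=ld('side');T=ld('top')
ps=lambda u,v:(235+(u-250+.5)/8-.5,165+(v+.5)/8-.5)
pt=lambda u,v:(284+(u+.5)/8-.5,150+(v+.5)/8-.5)
D={}
for n,a,b in [('A+-+',(385,122),(52,160)),('B+++',(455,262),(42,302)),('C--+',(565,58),(312,183)),('D-++',(635,165),(308,312)),('cable',(705,480),(205,495)),('grip y~',(648,312),(228,405)),('gripL',(605,350),(155,405))]:
    X,g=tri(S,ps(*a),T,pt(*b)); D[n[0]]=X; print(n,X.round(1),round(g,1))
l=lambda p,q:np.linalg.norm(D[p]-D[q]).round(1)
print('AC',l('A','C'),'BD',l('B','D'),'AB',l('A','B'),'CD',l('C','D'))
d=(D['A']+D['B']-D['C']-D['D']);print('x dir',d/np.linalg.norm(d)); d=(D['B']+D['D']-D['A']-D['C']);print('y dir',d/np.linalg.norm(d))
```

```text
A+-+ [638.8 -67.4 179.3] 3.8
B+++ [597.6 -59.3 137.3] 5.4
C--+ [ 628.4 -166.6  167. ] 6.5
D-++ [ 589.4 -163.   133.5] 1.8
cable [ 534.3 -124.1   33.9] 2.9
grip y~ [ 562.3 -131.7   93.4] 2.9
gripL [ 563.3 -103.1   90.9] 2.0
AC 100.5 BD 104.0 AB 59.4 CD 51.5
x dir [0.09074131 0.99277209 0.07854675]
y dir [-0.72435945  0.10612798 -0.68120499]
```

The scanner pose passes its checks: head 104 mm long against 107, axes as described, and head height z≈130 against the label's height of about 128. I'll insert the open gripper along -z_s and look for contact.

```bash
cat >> h.py <<'E'
ps_=np.radians(7); XS=np.array([np.sin(ps_),np.cos(ps_),0]); H=np.array([-np.cos(ps_),np.sin(ps_),0])
c4,s4=np.cos(np.radians(40)),np.sin(np.radians(40))
YS=c4*H-s4*np.array([0,0,1.]); ZS=np.cross(XS,YS); SO=np.array([633,-121,130.])
def SC(x,y,z): return SO+x*XS+y*YS+z*ZS
def inS(p): d=np.array(p)-SO; return np.array([d@XS,d@YS,d@ZS])
def OS(sg): # tool z=-ZS, tool y=sg*XS
    y=sg*XS; z=-ZS; return Ro.from_matrix(np.c_[np.cross(y,z),y,z]).as_euler('xyz')
def fS(): f=np.array(robot.current_contact_force()); return np.array([f@XS,f@YS,f@ZS]).round(2)
E
python3 - <<'E'
from h import *
q0=np.array(robot.current_qpos()); best=None
for sg in(1,-1):
    q=robot.inverse_kinematics(SC(2.5,57,95),OS(sg)); q2=robot.inverse_kinematics(SC(2.5,57,-19),OS(sg)); print(sg,q,q2)
    if q is not None and q2 is not None:
        c=np.abs(np.array(q)-q0).max()
        if best is None or c<best[0]: best=(c,sg)
sg=best[1]; print('use',sg)
robot.move_gripper(1.0)
robot.move_ptp(SC(2.5,57,95),OS(sg))
robot.sleep(.3); print(fS(),robot.current_finger_force())
s=robot.move_linear(SC(2.5,57,-19),OS(sg),speed=50,f_stop=4)
print('stop',s,inS(robot.current_tcp_pos()).round(1),fS(),robot.current_t())
grab('side','side7.png');grab('top','top7.png')
E
```

```text
1 [-0.62667833 -0.02835984  2.25927975  0.87391624  0.41716924 -2.80045213] [-0.52696148  0.28483572  2.20318688  1.58385412  0.25595247  2.81096177]
-1 [-0.62667833 -0.02835984  2.25927975  0.87391624  0.41716924  0.34114052] [-0.52696148  0.28483572  2.20318688  1.58385412  0.25595247 -0.33063088]
use -1
[-0.65 -1.61 -0.3 ] 0.0
stop False [  2.4  56.8 -18.8] [ 0.59 -0.14  0.75] 25.7333
```

Run:
```python
from h import *
robot.sleep(.2)
b=np.mean([fS() for _ in range(1)],0); print('base',b)
for w in (60,56,53,51,49,48,47,46):
    robot.move_gripper(w/93); robot.sleep(.1)
    f=fS(); ff=robot.current_finger_force(); print(w,round(robot.current_gripper_width()*93,2),f,round(ff,2))
    if ff>.8 or abs(f[0]-b[0])>1.2: break
print(robot.current_t())
```

```text
base [0.23 0.16 1.03]
60 59.83 [ 0.75  0.11 -1.05] 0.0
56 56.08 [-0.08  0.23  0.24] 0.0
53 53.07 [0.69 0.63 0.39] 0.0
51 50.97 [ 0.14 -0.11  0.47] 0.0
49 49.27 [1.03 0.21 0.4 ] 0.0
48 48.49 [-0.32 -0.45 -0.67] 0.0
47 46.86 [ 0.05 -0.44 -0.23] 0.0
46 46.04 [-0.42 -0.65 -0.03] 0.0
29.4333
```

```bash
cat >> h.py <<'E'
def meas(n=12):
    F=[];G=[]
    for _ in range(n):
        robot.sleep(.01); F.append(fS()); G.append(robot.current_finger_force())
    return np.mean(F,0).round(2),round(float(np.mean(G)),2)
E
python3 - <<'E'
from h import *
t=robot.current_t();print(meas())
for w in (45,44,43,42.2,41.5):
    robot.move_gripper(w/93)
    f,ff=meas(); print(w,round(robot.current_gripper_width()*93,2),f,ff)
    if ff>.8 or abs(f[0])>1.2: break
print(robot.current_t(),robot.current_t()-t)
E
```

```text
(array([-0.14, -0.03, -0.15]), 0.0)
45 45.04 [-0.06  0.08 -0.19] 0.0
44 44.14 [-0.05 -0.2   0.07] 0.0
43 43.09 [-0.6   0.27  0.03] 3.6
30.5 1.0667000000000009
```

```bash
cat >> h.py <<'E'
def shift(dx,sp=10):
    p=inS(robot.current_tcp_pos()); robot.move_linear(SC(CX[0]+dx,57,-19),OS(-1),speed=sp); CX[0]+=dx
CX=[2.5]
E
python3 - <<'E'
from h import *
shift(-.35); f,ff=meas(); print(inS(robot.current_tcp_pos()).round(2),f,ff,robot.current_t())
w=43
while w>40.9:
    w-=.5; shift(-.25); robot.move_gripper(w/93); f,ff=meas()
    print(w,round(robot.current_gripper_width()*93,2),round(CX[0],2),f,ff,robot.current_t())
    if ff>5.3: break
E
```

```text
[  2.22  57.02 -19.01] [-0.33  0.09  0.05] 3.24 30.85
42.5 42.71 1.9 [-0.3   0.54  0.06] 4.17 31.4167
42.0 41.78 1.65 [-0.41  0.97  0.08] 5.35 31.9833
```

```bash
cat > st.py <<'E'
from h import *
import sys
w,cx,stop,wmin,step=map(float,sys.argv[1:6]); CX[0]=cx
while w>wmin+1e-6:
    w-=step; shift(-step/2); robot.move_gripper(w/93); f,ff=meas(8)
    print(round(w,2),round(robot.current_gripper_width()*93,2),round(CX[0],2),f,ff,round(robot.current_t(),2))
    if ff>stop: break
E
python3 st.py 42 1.65 6.3 39.5 .3
```

```text
41.7 41.88 1.5 [ 0.14  1.78 -0.41] 5.31 32.52
41.4 41.49 1.35 [-0.23  1.94 -0.64] 5.21 33.05
41.1 41.35 1.2 [-0.77  2.52 -0.99] 5.88 33.58
40.8 41.17 1.05 [-0.39  2.32 -1.36] 5.71 34.12
40.5 40.33 0.9 [-0.27  2.6  -1.19] 5.52 34.65
40.2 40.64 0.75 [-0.31  2.86 -1.3 ] 6.04 35.18
39.9 40.21 0.6 [-0.34  3.24 -1.22] 5.84 35.72
39.6 40.2 0.45 [-0.35  3.35 -1.38] 6.34 36.25
```

```bash
sed -i 's/round(robot.current_gripper_width()\*93,2)/round(np.mean([(robot.sleep(.01),robot.current_gripper_width())[1] for _ in range(8)])*93,2)/' st.py; python3 st.py 39.6 0.45 6.8 38.9 .2
```

```text
39.4 39.58 0.35 [-0.02  3.52 -1.36] 5.98 36.85
39.2 39.51 0.25 [-0.26  3.71 -1.58] 6.26 37.45
39.0 39.26 0.15 [-0.34  4.22 -1.14] 6.74 38.05
38.8 39.14 0.05 [-0.27  4.06 -1.3 ] 8.57 38.65
```

Run:
```python
from h import *
CX[0]=.05
robot.move_gripper(38.95/93)
t=robot.current_t()
for _ in range(5):
    f,ff=meas(20); print(f,ff,round(robot.current_gripper_width()*93,2),round(robot.current_t()-t,2))
```

```text
[-0.18  4.2  -1.6 ] 7.16 39.02 0.17
[-0.09  4.39 -1.56] 7.16 39.14 0.33
[-0.1   4.29 -1.36] 7.16 39.2 0.5
[-0.01  4.46 -1.53] 7.15 39.47 0.67
[-0.04  4.47 -1.68] 7.15 39.63 0.83
```

Run:
```python
from h import *
CX[0]=.05; robot.sleep(.35)
w=38.95
while w>33:
    w-=.5; shift(-.25,20); robot.move_gripper(w/93); f,ff=meas(4)
    print(round(w,2),round(robot.current_gripper_width()*93,2),round(CX[0],2),f,ff,round(robot.current_t(),2))
    if ff>12.5: break
f,ff=meas(15);print(f,ff)
```

```text
38.45 38.84 -0.2 [ 0.05  4.57 -1.73] 9.82 40.55
37.95 38.37 -0.45 [ 0.14  5.43 -2.4 ] 10.68 41.05
37.45 37.46 -0.7 [ 0.2   5.36 -2.17] 10.08 41.55
36.95 37.42 -0.95 [-0.47  5.77 -2.53] 10.8 42.05
36.45 36.98 -1.2 [ 0.63  6.07 -3.55] 10.34 42.55
35.95 36.76 -1.45 [ 0.19  6.18 -3.46] 10.88 43.05
35.45 36.18 -1.7 [ 0.46  6.94 -4.16] 11.48 43.55
34.95 35.31 -1.95 [ 0.    6.98 -4.11] 12.06 44.05
34.45 34.99 -2.2 [ 0.85  7.02 -4.2 ] 11.5 44.55
33.95 34.65 -2.45 [ 0.66  6.71 -4.14] 14.88 45.05
[ 0.72  6.92 -4.31] 14.89
```

Run:
```python
from h import *
CX[0]=-2.45; shift(.3,10); print(meas(10)); robot.sleep(.95); print(meas(10))
robot.move_gripper(1.0); robot.sleep(.2); print(meas(10),robot.current_t())
robot.move_linear(SC(2.5,57,-19),OS(-1),speed=40)
robot.move_linear(SC(2.5,57,100),OS(-1),speed=90)
robot.move_ptp([420,-60,330],[np.pi,0,0.3]); print(robot.current_t())
for n in('side','top'): grab(n,n+'8.png')
a=cv2.imread('pics/side8.png').astype(int);b=cv2.imread('pics/side6.png').astype(int)
for nm,(r0,r1,c0,c1) in dict(key_rest=(195,265,188,238),scanner=(165,240,235,305),rack=(280,345,155,255)).items():
    d=np.abs(a-b)[r0:r1,c0:c1].max(2); print(nm,'changed px',int((d>40).sum()))
```

```text
(array([ 0.28,  7.3 , -4.09]), 15.07)
(array([-0.74,  7.74, -4.02]), 15.24)
(array([0.2 , 0.22, 0.03]), 0.0) 47.875
50.675
key_rest changed px 21
scanner changed px 0
rack changed px 279
```

Run:
```python
from h import *
print(robot.hand_in())
```

```text
the job is handed in; nothing more can be done
None
```

I handed the job in after about 51 s. The tall key is standing on the rest, released. The trigger was held at about 7 N at its first-stage wall for just over a second and fully home at about 15 N for just over a second, with under 1 N sideways push in both holds, and then let go. One doubt remains: the rest's board faces away from the robot, so the label looks out over the ledge and is roughly side-on to the scanner as I measured it, not squarely facing it.

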